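# Stop the watch plinth rocking

## Robot

A 6-joint arm with a two-finger parallel gripper is mounted at the origin on the work surface. World frame = base frame: x ahead of the robot, y to its left, z up, the work surface at z = 0. Lengths are in m, angles in rad, forces in N, time in s.
With the tool pointing down it reaches from about 0.35 to 1 m from the base axis. Payload 7.1 kg.
Tool frame: the origin (TCP) lies midway between the tips of the shut fingers; the grasp point (between the pads) lies 19 mm behind it; z points along the fingers, y is the line along which they close (so a half turn about z gives the same grasp; the last joint's range is limited). The gripper opens to 85 mm and grips with 20 to 120 N. Pads are 22 mm wide; open, the fingers measure 114 mm over their backs; the gripper's body (76 mm by 85 mm) begins 54 mm behind the grasp point. The pads swing forward as they close: fully open they stand 13 mm farther back than shut.
Start: joints at [1.248, 0.423, 1.63, -0, 1.089, -0.019], TCP at [0.187, 0.596, 0.207] pointing down, gripper open.
Joint ranges: [-3, 3], [-0.9, 2.11], [0.09, 2.58], [-1.31, 4.45], [0.11, 2.69], [-2.54, 2.54]. Speed limits (rad/s): [2.39, 2.39, 3.01, 3.14, 3.14, 3.14].

## Interface

Orientations are given as a unit quaternion [x, y, z, w].
In Python, from bench import manip, cams, finish_job gives the robot as it stands.
- The arm moves only by the tool apply_moves, never from a script. Its argument "rows" is a list of rows, each an object of numbers: "x", "y", "z": the shift along the tool's x, y, z in cm; "ax", "ay", "az": the turn, a rotation vector about the tool's x, y, z in rad; "jaw": the gripper command: -1 is shut, 1 is fully open, values between are in proportion. A call has 1 to 12 rows; each row shifts and turns the commanded pose from where the row before left it, along the tool's axes as they then stand; what a row does not reach is not made up. A row lasts 1/12 s, in which the tool goes at most 41.7 mm and 7.16 degrees, less where a joint would pass 70% of its speed; a pose out of reach is approached as far as the arm can. A call is refused whole if a number of a shift passes 4.17 or a number of a turn 0.125, either way. A call with a gripper value outside its range is refused whole. The fingers move at their own pace and stop on an object; "force" is the grip in N (left out, the last holds). Time passes only in rows, so rows that do not move let the fingers close. It gives the time, the measured TCP pose, the force, the opening and the grip force at its end, in the units of the state.
- manip.get_state(): the state, without advancing time (a new reading comes with each control period).
- cams.grab_frame(name): name is "scene" or "side" or "wrist"; returns (picture, depth): 480x640x3 uint8, red, green, blue; 480x640 float32, m along the optical axis (not along the pixel's ray), 0 where there is no reading.
- cams.calibration(name): a dict with "intrinsics" (3x3 intrinsics, pixels), "cam_to_world" (4x4, takes a point from camera to world coordinates). Camera axes: x right, y up, looking along -z (the intrinsics and any distortion apply to the point x, -y, -z); pixel columns grow to the right and rows downward; lengths in m; the calibration is good to about 2 mm. A picture is of the moment at which its call begins: read the wrist's pose just before it. calibration takes no time and is no camera call; for the wrist camera it gives the pose at the moment of the call.
- finish_job(): hands the job in; it is judged then, once.
The state is a dict: "t": time; "joint_pos": joint angles; "qd": joint speeds; "joint_torque": joint torques, N m; "tool_pos": TCP position; "eef_rot": TCP orientation; "ft_force": force on the tool from outside, world axes, zero at the start; "ft_torque": the same for the moment, N m; "opening": finger opening in m; "grasp_force": force on a finger pad.
Only numpy, scipy, OpenCV 4.12 (cv2) and the standard library are available. Lean on these libraries where they do the work, as an engineer would, in place of code of your own. Each camera call takes 0.05 s, during which the arm holds its last target. There are 200 camera calls.

## Task

The aluminium plinth with the watch stand on it rocks on its desk mat, because the foot under the black thumb wheel is screwed up too short. Screw that foot down until all four feet bear on their steel discs and the plinth no longer rocks on either diagonal, feeling for it by pressing on the plinth; do not overscrew it so that another foot goes light. Leave the watch stand standing on the plinth and the things lying on the mat where they are.

Things in the scene. Friction and masses are not known exactly. Their poses are not given: they have to be found in the camera images.
- plinth: rocking base: aluminium plate 200 (x) by 180 (y) mm, 12 thick, about 1 kg, loose, on four feet at x = +-80, y = +-70 mm. Origin: middle, level with the undersides of the three fixed feet (black cylinders 24 across, 18 tall); z up; plate top at z = 30 mm. The foot at (-80, -70), under the wheel, is adjustable. At rest it stands flat on the fixed feet.
- wheel_top (a point): centre of the top face of the thumb wheel, at (-80, -70, 62) mm in the plinth's frame; does not turn with the wheel. Round black fluted wheel, 44 mm across, 28 tall, above a 4 mm steel collar; stays at its height. Clockwise seen from above screws the foot down, 10 mm per turn; friction 0.05 N m, stays where left. Free travel: over 1.9 mm above the start, over 2.5 mm past the working point.
- disc_wheel: fixed steel disc on the mat under the adjustable foot, 44 mm across, 3 thick; origin centre of its underside, top 7 mm above the desk. The foot, a rubber sole 28 mm across on a screw, starts 1.5 to 6 mm short of it (not reported: feel it). First touch is at 0 preload; the sole then squashes 0.4 mm per N. All feet carry well about 1.1 mm past first touch (0.4 to 1.8).
- disc_far_left: same disc, under the fixed foot at (80, 70) mm, at the far end of the diagonal from the wheel. While the sole is clear, pushing the wheel down with 2 to 4 N lifts this foot and tips the plinth until the sole meets its disc; then it yields 0.37 mm per N. Pushed h mm down by P = 6 to 9 N, the foot is about 1.07 (h - 0.37 (P - 4)) mm short of first touch (negative: past it).
- disc_far_right: same disc, under the fixed foot at (80, -70) mm. If the wheel's foot is screwed over 2.2 mm past first touch, this foot or the one at (-80, 70) goes light or lifts.
- disc_near_left: same disc, under the fixed foot at (-80, 70) mm. The plinth tips about the diagonal from this foot to the one at (80, -70). As it tips, the wheel's top moves 0.6 mm outward (away from the tipping diagonal) per mm down; a tip rubbing straight down feels stiffer.
- stand: clear acrylic watch stand with a steel watch, 66 x 56 mm foot, 95 mm tall, 0.3 to 0.45 kg, loose on the plinth at about (52, 46) mm from the plinth's middle, away from the wheel; origin at the centre of its underside, z up
- rest: bamboo tweezer rest, 100 x 30 x 18 mm, with tweezers 120 mm long on it, loose on the mat beside the plinth, on the side away from the wheel; origin at the centre of its underside
- loupe: black eye loupe, 34 mm across, 36 mm tall, loose on the mat beside the tweezer rest; origin at the centre of its underside
Mind the look-alikes: they are no part of the job. Leave any green or purple look-alike of the stand alone.

How it is judged:
By the outcome, as a careful person would: the job done as asked, in the order asked, and still so for the second after the job is handed in, with the robot touching nothing.
It also fails if it takes over 72 s, if anything falls off the work surface, if the arm or the gripper's body presses on something with over 40 N, if the wrist force passes 120 N, or if a joint passes its speed limit or range.

## Working session

There is one attempt and no reset: what is moved stays moved. The work goes in short steps, Python scripts to look and compute and a tool call to move; the robot and the scene stay as the last step left them, time stands still between calls to the robot, and variables do not carry over. Pictures are saved under pics/ and viewed, at most 10 in all, crops included, and the job is handed in when it is done.

Besides the shell and the picture viewer there is one more tool, called after "Request:" as a command line: name --argument value ..., lists and objects as JSON in quotes. apply_moves: Moves the arm, as the interface text tells. Its arguments: {"type":"object","properties":{"rows":{"type":"array"},"force":{"type":"number"}},"required":["rows"]}

```bash
ls; mkdir -p pics
python3 - <<'E'
from bench import manip,cams
import cv2,numpy as np
print(manip.get_state())
for n in ["scene","side"]:
    p,d=cams.grab_frame(n); cv2.imwrite(f"pics/{n}0.png",p[:,:,::-1]); np.save(f"pics/{n}0.npy",d)
    print(n,cams.calibration(n))
E
```

```text
pics
{'t': 0.0, 'joint_pos': array([ 1.24799566e+00,  4.23826993e-01,  1.63067834e+00, -5.15579362e-07,
        1.08856568e+00, -1.90018331e-02]), 'qd': array([-5.65355253e-04, -4.65968271e-05, -4.62819972e-04, -4.96419811e-04,
       -7.96696414e-04,  1.14514586e-03]), 'joint_torque': array([-3.19394603e-03, -5.57388568e+01, -2.81741130e+01, -3.70330436e-04,
        7.39286043e-03, -3.78089180e-05]), 'tool_pos': array([0.18676472, 0.59585157, 0.20605893]), 'eef_rot': array([ 1.51315791e-01,  9.88485197e-01, -7.28454471e-04, -1.25488471e-04]), 'ft_force': array([-0.31899181,  0.39289278,  0.11342775]), 'ft_torque': array([0.04020377, 0.03879671, 0.05254584]), 'grasp_force': 0.0, 'opening': 0.0854309754482082}
scene {'intrinsics': array([[515.25180614,   0.        , 319.83279398],
       [  0.        , 515.25180614, 244.01996713],
       [  0.        ,   0.        ,   1.        ]]), 'cam_to_world': array([[ 4.39703163e-01, -7.73657899e-01,  4.56195774e-01,
         1.01868374e+00],
       [ 8.98142888e-01,  3.79151472e-01, -2.22673561e-01,
        -1.60218329e-01],
       [-6.94140241e-04,  5.07639259e-01,  8.61569441e-01,
         8.65461188e-01],
       [ 0.00000000e+00,  0.00000000e+00,  0.00000000e+00,
         1.00000000e+00]])}
side {'intrinsics': array([[468.82648195,   0.        , 323.89295392],
       [  0.        , 468.82648195, 239.6957043 ],
       [  0.        ,   0.        ,   1.        ]]), 'cam_to_world': array([[-0.98754651,  0.12951388, -0.08931988,  0.54722184],
       [-0.1571146 , -0.78234839,  0.60269893,  0.43087101],
       [ 0.00817861,  0.60922669,  0.79295394,  0.59606076],
       [ 0.        ,  0.        ,  0.        ,  1.        ]])}
```

View pics/scene0.png

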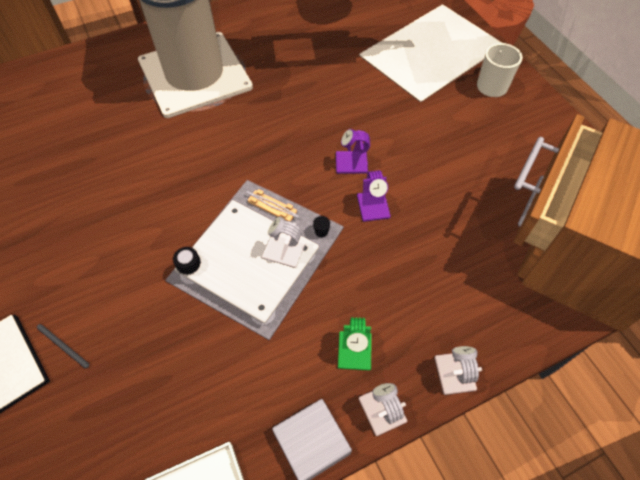

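View pics/side0.png

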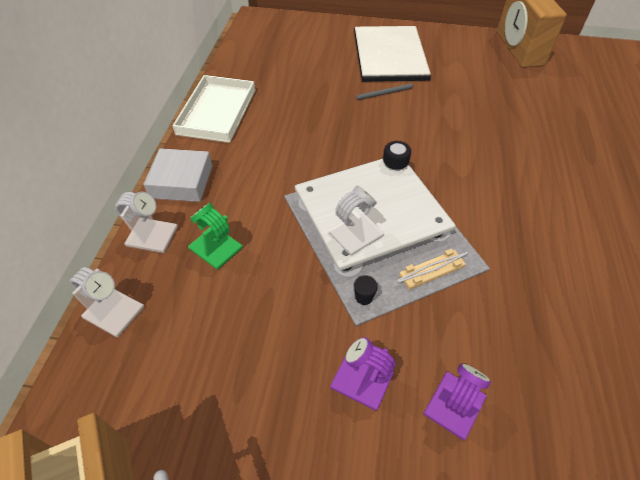

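The wheel (black with a grey cap) is at scene (187,260) and side (397,155). The plinth's dark corner screws are at scene (235,210), (262,307) and (305,248). The stand on the plinth is at scene (283,243). The other stands, including the green and purple ones, are off the mat and not part of the job.

```bash
cat > h.py <<'E'
import numpy as np,cv2
from bench import manip,cams
def ray(n,uv,z,C=None):
    C=C or cams.calibration(n);K=C["intrinsics"];T=C["cam_to_world"]
    d=T[:3,:3]@np.array([(uv[0]-K[0,2])/K[0,0],-(uv[1]-K[1,2])/K[1,1],-1]);o=T[:3,3]
    return o+d*(z-o[2])/d[2]
def blobs(g,box,lo,hi,amin=4,amax=3000):
    x0,y0,x1,y1=box;m=((g[y0:y1,x0:x1]>=lo)&(g[y0:y1,x0:x1]<=hi)).astype(np.uint8)
    n,_,s,c=cv2.connectedComponentsWithStats(m)
    return [(c[i]+[x0,y0],s[i][4],s[i][:4]+[x0,y0,0,0]) for i in range(1,n) if amin<=s[i][4]<=amax]
E
python3 - <<'E'
from h import *
for n,W,S in [("scene",(187,260),[(235,210),(262,307),(305,248)]),("side",(397,155),[(310,189),(439,220),(346,252)])]:
    im=cv2.imread(f"pics/{n}0.png");g=im.max(2);print(n)
    for c,a,b in blobs(g,(W[0]-20,W[1]-20,W[0]+20,W[1]+20),0,60,40): print(" black",c,a,b)
    for c,a,b in blobs(g,(W[0]-8,W[1]-10,W[0]+8,W[1]+5),110,255,15): print(" cap",c,a,b,ray(n,c,.069))
    for s in S:
        for c,a,b in blobs(g,(s[0]-6,s[1]-6,s[0]+6,s[1]+6),0,110): print(" screw",c,a,ray(n,c,.037))
    d=np.load(f"pics/{n}0.npy");C=cams.calibration(n)
    for p in [W]+S:
        K=C["intrinsics"];D=d[p[1],p[0]]
        print((C["cam_to_world"]@np.array([(p[0]-K[0,2])/K[0,0]*D,-(p[1]-K[1,2])/K[1,1]*D,-D,1]))[:3])
E
```

```text
scene
 black [186.80177515 262.56213018] 338 [173 247  27  27]
 cap [185.15432099 256.33950617] 162 [179 250  14  14] [ 0.5148088  -0.17950412  0.069     ]
 screw [234.2 210.6] 5 [ 0.43927713 -0.06222811  0.037     ]
 screw [261.125 307.125] 8 [ 0.64955892 -0.0939326   0.037     ]
[ 0.52479488 -0.17889288  0.07139874]
[ 0.43979041 -0.06051823  0.03863476]
[ 0.65158062 -0.09276144  0.04052575]
[0.57757842 0.02455128 0.04069955]
side
 black [396.29230769 157.11648352] 455 [383 141  28  28]
 cap [397.29268293 148.79674797] 123 [390 145  15   9] [ 0.51578066 -0.17869     0.069     ]
 screw [344.875 253.125] 16 [0.57580364 0.02552275 0.037     ]
[ 0.51532563 -0.16300055  0.06935113]
[ 0.64874762 -0.09183917  0.03914003]
[ 0.43940386 -0.06122745  0.03738159]
[0.57434749 0.02449328 0.03874443]
```

Request:
apply_moves --rows '[{"x":-2.47,"y":-2.92,"jaw":-1},{"x":-2.47,"y":-2.92},{"x":-2.47,"y":-2.92},{"x":-2.47,"y":-2.92},{"x":-2.47,"y":-2.92},{"x":-2.47,"y":-2.92},{"x":-2.47,"y":-2.92},{"x":-2.47,"y":-2.92},{"x":-2.47,"y":-2.92},{"x":-2.47,"y":-2.92},{"x":-2.47,"y":-2.92}]'

```text
$.rows[0]: bad value
```

Request:
apply_moves --rows '[{"x":-2.47,"y":-2.92},{"x":-2.47,"y":-2.92},{"x":-2.47,"y":-2.92},{"x":-2.47,"y":-2.92},{"x":-2.47,"y":-2.92},{"x":-2.47,"y":-2.92},{"x":-2.47,"y":-2.92},{"x":-2.47,"y":-2.92},{"x":-2.47,"y":-2.92},{"x":-2.47,"y":-2.92},{"x":-2.47,"y":-2.92},{}]'

```text
$.rows[0]: bad value
```

Run:
```python
from h import *
s=manip.get_state()
for k in ['t','joint_pos','tool_pos','eef_rot','ft_force','opening']: print(k,np.round(s[k],4))
p,d=cams.grab_frame("wrist"); cv2.imwrite("pics/w1.png",p[:,:,::-1])
print(cams.calibration("wrist"))
np.save("pics/w1T.npy",cams.calibration("wrist")["cam_to_world"])
```

```text
t 0.1
joint_pos [ 1.248   0.4238  1.6306 -0.      1.0886 -0.019 ]
tool_pos [0.1868 0.5959 0.2061]
eef_rot [ 1.513e-01  9.885e-01 -7.000e-04 -1.000e-04]
ft_force [-0.241   0.1071  0.6379]
opening 0.0853
{'intrinsics': array([[353.84475701,   0.        , 316.12042097],
       [  0.        , 353.84475701, 237.20086373],
       [  0.        ,   0.        ,   1.        ]]), 'cam_to_world': array([[ 0.29884335, -0.90202332, -0.31152301,  0.10592384],
       [ 0.95430077,  0.28190934,  0.09918251,  0.62230665],
       [-0.00164369, -0.32692668,  0.94504828,  0.37283813],
       [ 0.        ,  0.        ,  0.        ,  1.        ]])}
```

View pics/w1.png

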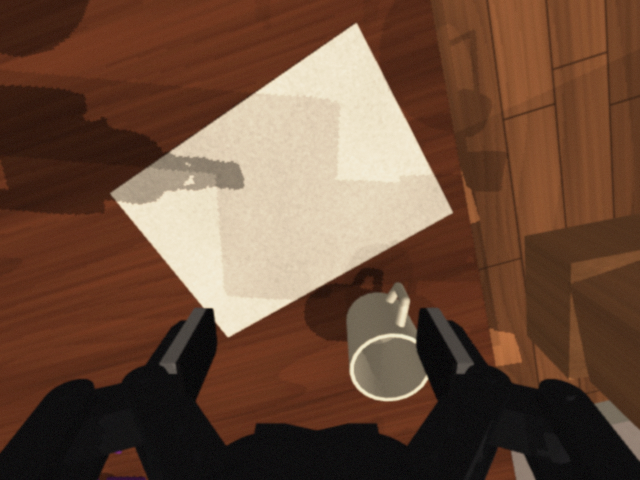

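The moves were refused, so the rows seem to need every field. The wrist view shows only a mug and a sheet of paper, because the arm hasn't left its start pose.

Request:
apply_moves --rows '[{"x":-2.47,"y":-2.92,"z":0,"ax":0,"ay":0,"az":0,"jaw":-1},{"x":-2.47,"y":-2.92,"z":0,"ax":0,"ay":0,"az":0,"jaw":-1},{"x":-2.47,"y":-2.92,"z":0,"ax":0,"ay":0,"az":0,"jaw":-1},{"x":-2.47,"y":-2.92,"z":0,"ax":0,"ay":0,"az":0,"jaw":-1},{"x":-2.47,"y":-2.92,"z":0,"ax":0,"ay":0,"az":0,"jaw":-1},{"x":-2.47,"y":-2.92,"z":0,"ax":0,"ay":0,"az":0,"jaw":-1},{"x":-2.47,"y":-2.92,"z":0,"ax":0,"ay":0,"az":0,"jaw":-1},{"x":-2.47,"y":-2.92,"z":0,"ax":0,"ay":0,"az":0,"jaw":-1},{"x":-2.47,"y":-2.92,"z":0,"ax":0,"ay":0,"az":0,"jaw":-1},{"x":-2.47,"y":-2.92,"z":0,"ax":0,"ay":0,"az":0,"jaw":-1},{"x":-2.47,"y":-2.92,"z":0,"ax":0,"ay":0,"az":0,"jaw":-1}]'

```text
t: 1.07
tool_pos: [0.3503, 0.2069, 0.2069]
eef_rot: [0.151, 0.989, 0.0, 0.0]
ft_force: [1.2, 0.6, -0.1]
opening: 0.0
grasp_force: 0.0
```

Request:
apply_moves --rows '[{"x":-2.47,"y":-2.92,"z":0,"ax":0,"ay":0,"az":0,"jaw":-1},{"x":-2.47,"y":-2.92,"z":0,"ax":0,"ay":0,"az":0,"jaw":-1},{"x":-2.47,"y":-2.92,"z":0,"ax":0,"ay":0,"az":0,"jaw":-1},{"x":-2.47,"y":-2.92,"z":0,"ax":0,"ay":0,"az":0,"jaw":-1},{"x":-2.47,"y":-2.92,"z":0,"ax":0,"ay":0,"az":0,"jaw":-1},{"x":-2.47,"y":-2.92,"z":0,"ax":0,"ay":0,"az":0,"jaw":-1},{"x":-2.47,"y":-2.92,"z":0,"ax":0,"ay":0,"az":0,"jaw":-1},{"x":-2.47,"y":-2.92,"z":0,"ax":0,"ay":0,"az":0,"jaw":-1},{"x":-2.47,"y":-2.92,"z":0,"ax":0,"ay":0,"az":0,"jaw":-1},{"x":-2.47,"y":-2.92,"z":0,"ax":0,"ay":0,"az":0,"jaw":-1},{"x":-2.47,"y":-2.92,"z":0,"ax":0,"ay":0,"az":0,"jaw":-1},{"x":0,"y":0,"z":4,"ax":0,"ay":0,"az":0,"jaw":-1}]'

```text
t: 2.07
tool_pos: [0.5215, -0.1869, 0.173]
eef_rot: [0.153, 0.988, -0.002, 0.008]
ft_force: [2.5, -0.7, -0.5]
opening: 0.0001
grasp_force: 0.0
```

Run:
```python
from h import *
s=manip.get_state()
for k in ['t','joint_pos','tool_pos','eef_rot','ft_force','opening']: print(k,np.round(s[k],4))
p,d=cams.grab_frame("wrist"); cv2.imwrite("pics/w2.png",p[:,:,::-1])
np.save("pics/w2T.npy",cams.calibration("wrist")["cam_to_world"])
```

```text
t 2.0667
joint_pos [-3.6480e-01  3.5500e-01  1.8277e+00 -1.5000e-03  9.4140e-01 -1.6276e+00]
tool_pos [ 0.5215 -0.1869  0.173 ]
eef_rot [ 0.153   0.9882 -0.0024  0.0084]
ft_force [ 2.5427 -0.721  -0.4557]
opening 0.0001
```

View pics/w2.png

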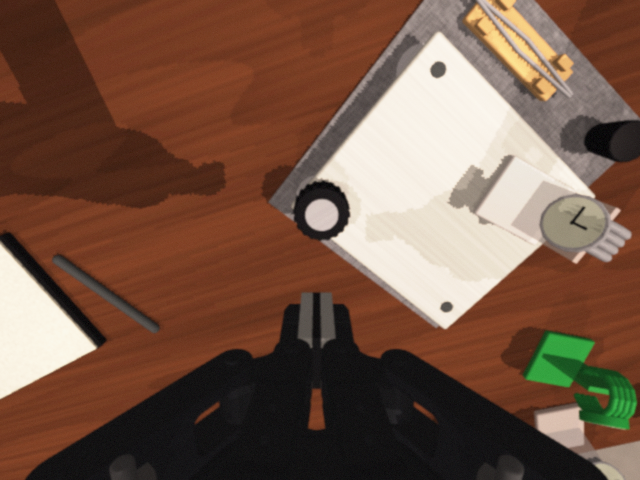

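Cap at wrist pixel (322,214). Screws at (438,69) and (446,307).

Run:
```python
from h import *
s=manip.get_state(); print(s['t'],s['tool_pos'],s['eef_rot'],s['ft_force'])
p,d=cams.grab_frame("wrist");g=p.max(2)
C=cams.calibration("wrist")
K=C["intrinsics"]
for c,a,b in blobs(g,(280,160,370,260),100,255,100): print("cap",c,a,b,ray("wrist",c,.069,C))
for c,a,b in blobs(g,(280,160,370,260),0,45,300,6000): print("blk",c,a,b,ray("wrist",(b[0]+b[2]/2-.5,b[1]+b[3]/2-.5),.06,C))
for q in [(438,69),(446,307)]:
    for c,a,b in blobs(g,(q[0]-20,q[1]-20,q[0]+20,q[1]+20),0,120,30,250): print("screw",c,a,ray("wrist",c,.037,C))
```

```text
2.1167 [ 0.51309563 -0.18188257  0.1616189 ] [ 1.53147937e-01  9.88203006e-01 -5.10427042e-06 -7.27076524e-04] [-2.70754731  1.13830999 -7.0591432 ]
cap [289.15817694 168.34316354] 373 [280 160  27  22] [ 0.45807705 -0.18300556  0.069     ]
cap [302.98089172 171.39490446] 157 [291 160  26  30] [ 0.46321816 -0.17407824  0.069     ]
cap [318.2763596  232.73140954] 901 [301 217  35  33] [ 0.51159175 -0.17753242  0.069     ]
cap [288.54115226 247.15226337] 486 [280 228  35  32] [ 0.51590686 -0.20335563  0.069     ]
blk [317.42701665 224.74071703] 1562 [290 198  56  60] [ 0.51001356 -0.17763128  0.06      ]
screw [436.752  83.704] 125 [ 0.43489802 -0.05867312  0.037     ]
screw [446.96774194 323.5       ] 62 [ 0.64496838 -0.09089875  0.037     ]
```

Request:
apply_moves --rows '[{"x":0,"y":0,"z":3,"ax":0,"ay":0,"az":0,"jaw":-1},{"x":0,"y":0,"z":2.5,"ax":0,"ay":0,"az":0,"jaw":-1},{"x":0,"y":0,"z":1,"ax":0,"ay":0,"az":0,"jaw":-1},{"x":0,"y":0,"z":0,"ax":0,"ay":0,"az":0,"jaw":-1},{"x":0,"y":0,"z":0,"ax":0,"ay":0,"az":0,"jaw":-1},{"x":0,"y":0,"z":0,"ax":0,"ay":0,"az":0,"jaw":-1}]'

```text
t: 2.67
tool_pos: [0.5144, -0.1792, 0.1035]
eef_rot: [0.151, 0.989, -0.0, 0.001]
ft_force: [0.4, 0.5, 0.1]
opening: -0.0001
grasp_force: 0.0
```

```bash
cat > m.py <<'E'
from h import *
C=cams.calibration("wrist");p,d=cams.grab_frame("wrist");g=p.max(2)
s=manip.get_state(); print(s['t'],s['tool_pos'],s['eef_rot'],s['ft_force'])
K=C["intrinsics"];T=C["cam_to_world"]
def proj(P):
    q=T[:3,:3].T@(np.array(P)-T[:3,3]);return np.array([K[0,2]+K[0,0]*q[0]/-q[2],K[1,2]-K[1,1]*q[1]/-q[2]])
for n,P,lo,hi,r,z in [("cap",(.5135,-.179,.069),100,255,45,.069),("scrA",(.439,-.061,.037),0,120,20,.037),("scrB",(.650,-.093,.037),0,120,20,.037),("wheel",(.5135,-.179,.06),0,45,80,.06)]:
    u=proj(P).astype(int);print(n,u)
    if not(0<u[0]<640 and 0<u[1]<480):continue
    for c,a,b in blobs(g,(max(u[0]-r,0),max(u[1]-r,0),u[0]+r,u[1]+r),lo,hi,60,9000): print("  ",c,a,b,ray("wrist",(b[0]+b[2]/2-.5,b[1]+b[3]/2-.5),z,C))
E
python3 m.py
```

```text
2.7167 [ 0.51447405 -0.1793471   0.10360677] [ 1.51085846e-01  9.88519699e-01 -2.95727686e-04  1.33615358e-03] [0.62307438 0.02795746 0.08285932]
cap [314 259]
   [342.21923077 255.51318681] 1820 [284 214  75  90] [ 0.51396231 -0.17523977  0.069     ]
   [313.99627422 261.39120715] 1342 [293 242  43  40] [ 0.51458754 -0.1799439   0.069     ]
   [279.71502058 283.52674897] 972 [269 249  32  55] [ 0.51847148 -0.20050312  0.069     ]
scrA [465  75]
   [463.72302158  76.87769784] 278 [455  68  19  19] [ 0.43954988 -0.0618721   0.037     ]
scrB [469 365]
   [467.79508197 364.95081967] 122 [461 360  14  11] [ 0.64944324 -0.09430365  0.037     ]
   [453.38095238 381.61904762] 63 [449 377  14   8] [ 0.6617242  -0.10609429  0.037     ]
wheel [314 254]
   [313.84695594 256.79145644] 2973 [279 216  71 118] [ 0.52701416 -0.18391355  0.06      ]
   [290.74774775 319.34234234] 444 [281 304  19  30] [ 0.55364055 -0.20947753  0.06      ]
   [341.43146067 319.4741573 ] 445 [333 304  19  30] [ 0.56422313 -0.1755782   0.06      ]
```

Request:
apply_moves --rows '[{"x":0,"y":0,"z":1.5,"ax":0,"ay":0,"az":0,"jaw":-1},{"x":0,"y":0,"z":1.0,"ax":0,"ay":0,"az":0,"jaw":-1},{"x":0,"y":0,"z":0.6,"ax":0,"ay":0,"az":0,"jaw":-1},{"x":0,"y":0,"z":0,"ax":0,"ay":0,"az":0,"jaw":-1},{"x":0,"y":0,"z":0,"ax":0,"ay":0,"az":0,"jaw":-1}]'

```text
t: 3.13
tool_pos: [0.5132, -0.1791, 0.0709]
eef_rot: [0.151, 0.988, 0.0, -0.0]
ft_force: [0.2, 0.7, -0.2]
opening: 0.0
grasp_force: 0.0
```

Request:
apply_moves --rows '[{"x":0,"y":0,"z":0.1,"ax":0,"ay":0,"az":0,"jaw":-1},{"x":0,"y":0,"z":0,"ax":0,"ay":0,"az":0,"jaw":-1}]'

```text
t: 3.3
tool_pos: [0.5136, -0.1793, 0.0702]
eef_rot: [0.151, 0.988, -0.0, 0.0]
ft_force: [0.1, 0.2, -0.5]
opening: -0.0
grasp_force: 0.0
```

Request:
apply_moves --rows '[{"x":0,"y":0,"z":0.08,"ax":0,"ay":0,"az":0,"jaw":-1},{"x":0,"y":0,"z":0,"ax":0,"ay":0,"az":0,"jaw":-1}]'

```text
t: 3.47
tool_pos: [0.5134, -0.1792, 0.0692]
eef_rot: [0.151, 0.988, -0.0, 0.0]
ft_force: [-0.1, -0.3, 0.0]
opening: -0.0001
grasp_force: 0.0
```

Request:
apply_moves --rows '[{"x":0,"y":0,"z":0.05,"ax":0,"ay":0,"az":0,"jaw":-1},{"x":0,"y":0,"z":0,"ax":0,"ay":0,"az":0,"jaw":-1}]'

```text
t: 3.63
tool_pos: [0.5133, -0.1792, 0.0686]
eef_rot: [0.151, 0.988, -0.0, 0.0]
ft_force: [-0.1, -0.0, -0.2]
opening: -0.0001
grasp_force: 0.0
```

Request:
apply_moves --rows '[{"x":0,"y":0,"z":0.05,"ax":0,"ay":0,"az":0,"jaw":-1},{"x":0,"y":0,"z":0,"ax":0,"ay":0,"az":0,"jaw":-1}]'

```text
t: 3.8
tool_pos: [0.5132, -0.1791, 0.068]
eef_rot: [0.151, 0.988, 0.0, -0.0]
ft_force: [-0.3, -0.0, 0.6]
opening: 0.0001
grasp_force: 0.0
```

Request:
apply_moves --rows '[{"x":0,"y":0,"z":0.03,"ax":0,"ay":0,"az":0,"jaw":-1},{"x":0,"y":0,"z":0,"ax":0,"ay":0,"az":0,"jaw":-1}]'

```text
t: 3.97
tool_pos: [0.5133, -0.1791, 0.0677]
eef_rot: [0.151, 0.988, 0.0, -0.0]
ft_force: [-0.3, 0.5, -0.9]
opening: -0.0004
grasp_force: 0.0
```

Request:
apply_moves --rows '[{"x":0,"y":0,"z":0.03,"ax":0,"ay":0,"az":0,"jaw":-1},{"x":0,"y":0,"z":0,"ax":0,"ay":0,"az":0,"jaw":-1}]'

```text
t: 4.13
tool_pos: [0.5133, -0.1792, 0.0674]
eef_rot: [0.151, 0.988, -0.0, -0.0]
ft_force: [0.6, -0.5, -0.3]
opening: 0.0002
grasp_force: 0.0
```

Request:
apply_moves --rows '[{"x":0,"y":0,"z":0.03,"ax":0,"ay":0,"az":0,"jaw":-1},{"x":0,"y":0,"z":0,"ax":0,"ay":0,"az":0,"jaw":-1}]'

```text
t: 4.3
tool_pos: [0.5133, -0.1791, 0.0671]
eef_rot: [0.151, 0.988, 0.0, -0.0]
ft_force: [-0.1, -0.5, 0.9]
opening: 0.0001
grasp_force: 0.0
```

Request:
apply_moves --rows '[{"x":0,"y":0,"z":0.04,"ax":0,"ay":0,"az":0,"jaw":-1},{"x":0,"y":0,"z":0,"ax":0,"ay":0,"az":0,"jaw":-1}]'

```text
t: 4.47
tool_pos: [0.5133, -0.1792, 0.0667]
eef_rot: [0.151, 0.988, 0.0, -0.0]
ft_force: [-0.5, -0.8, -0.0]
opening: -0.0
grasp_force: 0.0
```

Request:
apply_moves --rows '[{"x":0,"y":0,"z":0.04,"ax":0,"ay":0,"az":0,"jaw":-1},{"x":0,"y":0,"z":0,"ax":0,"ay":0,"az":0,"jaw":-1}]'

```text
t: 4.63
tool_pos: [0.5132, -0.1792, 0.0663]
eef_rot: [0.151, 0.988, 0.0, -0.0]
ft_force: [0.1, -0.1, -0.5]
opening: 0.0002
grasp_force: 0.0
```

Request:
apply_moves --rows '[{"x":0,"y":0,"z":0.04,"ax":0,"ay":0,"az":0,"jaw":-1},{"x":0,"y":0,"z":0,"ax":0,"ay":0,"az":0,"jaw":-1}]'

```text
t: 4.8
tool_pos: [0.5132, -0.1792, 0.0659]
eef_rot: [0.151, 0.988, -0.0, -0.0]
ft_force: [0.9, 1.0, -0.9]
opening: 0.0002
grasp_force: 0.0
```

Request:
apply_moves --rows '[{"x":0,"y":0,"z":0.04,"ax":0,"ay":0,"az":0,"jaw":-1},{"x":0,"y":0,"z":0,"ax":0,"ay":0,"az":0,"jaw":-1}]'

```text
t: 4.97
tool_pos: [0.5132, -0.1791, 0.0655]
eef_rot: [0.151, 0.988, 0.0, -0.0]
ft_force: [-0.9, 0.4, 0.3]
opening: -0.0
grasp_force: 0.0
```

Run:
```python
from h import *
a,_=cams.grab_frame("side");b,_=cams.grab_frame("wrist")
a=cv2.resize(a[90:240,300:500],None,fx=2,fy=2,interpolation=3);b=cv2.resize(b[180:330,220:420],None,fx=2,fy=2,interpolation=3)
cv2.imwrite("pics/c3.png",np.vstack([a,b])[:,:,::-1])
```

```text
(no output)
```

View pics/c3.png

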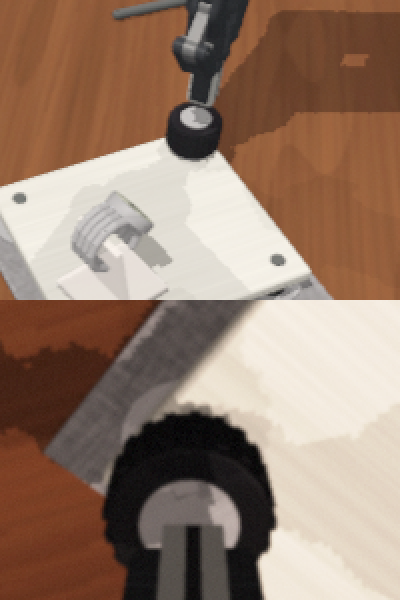

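The side view shows the fingertips hovering just above the cap, not touching it. I'll check the height with the depth image.

Run:
```python
from h import *
s=manip.get_state();print(s['tool_pos'],s['joint_pos'])
for n,pts in [("wrist",[(306,r) for r in range(264,305,4)]),("side",[(399,r) for r in range(128,156,2)])]:
    C=cams.calibration(n);p,d=cams.grab_frame(n);K=C["intrinsics"];T=C["cam_to_world"]
    for (u,v) in pts:
        D=d[v,u];P=T@np.array([(u-K[0,2])/K[0,0]*D,-(v-K[1,2])/K[1,1]*D,-D,1]);print(n,u,v,np.round(P[:3],4),p[v,u])
```

```text
[ 0.51324033 -0.17916422  0.06548578] [-3.57741392e-01  5.13005363e-01  1.89487387e+00 -2.45991515e-05
  7.33808944e-01 -1.62474057e+00]
wrist 306 264 [ 0.4986 -0.1792  0.0681] [12 11 13]
wrist 306 268 [ 0.5005 -0.1798  0.0684] [15 13 14]
wrist 306 272 [ 0.5026 -0.1804  0.0685] [113 102 100]
wrist 306 276 [ 0.5044 -0.181   0.0693] [105  96  93]
wrist 306 280 [ 0.5068 -0.1818  0.0686] [113 103 100]
wrist 306 284 [ 0.5086 -0.1824  0.0694] [118 109 105]
wrist 306 288 [ 0.5108 -0.1831  0.0693] [116 105 103]
wrist 306 292 [ 0.513  -0.1838  0.0692] [101  91  87]
wrist 306 296 [ 0.5011 -0.1792  0.0969] [87 81 77]
wrist 306 300 [ 0.5012 -0.1791  0.1004] [88 82 77]
wrist 306 304 [ 0.5011 -0.1789  0.1039] [86 82 77]
side 399 128 [ 0.5192 -0.1686  0.1201] [40 41 43]
side 399 130 [ 0.5187 -0.1684  0.1164] [42 40 46]
side 399 132 [ 0.5182 -0.167   0.1136] [39 41 42]
side 399 134 [ 0.5178 -0.1646  0.1116] [40 42 44]
side 399 136 [ 0.517  -0.1709  0.1025] [39 42 43]
side 399 138 [ 0.5166 -0.1671  0.1016] [41 43 45]
side 399 140 [ 0.5161 -0.1665  0.0981] [48 49 51]
side 399 142 [ 0.5139 -0.198   0.0676] [70 68 68]
side 399 144 [ 0.5137 -0.1919  0.0684] [135 133 132]
side 399 146 [ 0.5134 -0.1853  0.0697] [144 142 140]
side 399 148 [ 0.513  -0.182   0.0683] [143 141 140]
side 399 150 [ 0.5128 -0.1759  0.0693] [144 140 139]
side 399 152 [ 0.5124 -0.1723  0.0681] [196 194 193]
side 399 154 [ 0.5122 -0.1665  0.0688] [109 106 105]
```

Depth puts the visible fingertips at z ≈ 0.096 m while the TCP reads 0.0655 m, so the real tips sit about 27–30 mm behind the reported TCP. The cap height of 0.069 m agrees with the given sizes. I'll go down carefully and use contact to decide.

Request:
apply_moves --rows '[{"x":0,"y":0,"z":0.2,"ax":0,"ay":0,"az":0,"jaw":-1},{"x":0,"y":0,"z":0.2,"ax":0,"ay":0,"az":0,"jaw":-1},{"x":0,"y":0,"z":0,"ax":0,"ay":0,"az":0,"jaw":-1}]'

```text
t: 5.42
tool_pos: [0.513, -0.179, 0.0611]
eef_rot: [0.151, 0.988, 0.0, -0.0]
ft_force: [-0.3, 1.2, 0.1]
opening: -0.0002
grasp_force: 0.0
```

Request:
apply_moves --rows '[{"x":0,"y":0,"z":0.2,"ax":0,"ay":0,"az":0,"jaw":-1},{"x":0,"y":0,"z":0.2,"ax":0,"ay":0,"az":0,"jaw":-1},{"x":0,"y":0,"z":0,"ax":0,"ay":0,"az":0,"jaw":-1}]'

```text
t: 5.67
tool_pos: [0.513, -0.179, 0.057]
eef_rot: [0.151, 0.988, 0.0, -0.0]
ft_force: [0.1, 0.4, -0.2]
opening: -0.0002
grasp_force: 0.0
```

Request:
apply_moves --rows '[{"x":0,"y":0,"z":0.2,"ax":0,"ay":0,"az":0,"jaw":-1},{"x":0,"y":0,"z":0.2,"ax":0,"ay":0,"az":0,"jaw":-1},{"x":0,"y":0,"z":0,"ax":0,"ay":0,"az":0,"jaw":-1}]'

```text
t: 5.92
tool_pos: [0.513, -0.1791, 0.0531]
eef_rot: [0.151, 0.988, 0.0, -0.0]
ft_force: [0.7, 0.7, 0.8]
opening: -0.0001
grasp_force: 0.0
```

```bash
cat > d.py <<'E'
from h import *
s=manip.get_state();print(s['t'],s['tool_pos'],s['ft_force'])
for n,pts in [("wrist",[(u,r) for u in (308,324) for r in range(270,310,3)]),("side",[(399,r) for r in range(136,156,2)])]:
    C=cams.calibration(n);p,d=cams.grab_frame(n);K=C["intrinsics"];T=C["cam_to_world"]
    for (u,v) in pts:
        D=d[v,u];P=T@np.array([(u-K[0,2])/K[0,0]*D,-(v-K[1,2])/K[1,1]*D,-D,1]);print(n,u,v,np.round(P[:3],4))
E
python3 d.py
```

```text
5.9167 [ 0.51300729 -0.17906771  0.05310655] [0.73819857 0.66544527 0.81952402]
wrist 308 270 [ 0.4967 -0.1772  0.0677]
wrist 308 273 [ 0.498  -0.1776  0.068 ]
wrist 308 276 [ 0.4994 -0.1781  0.0682]
wrist 308 279 [ 0.5009 -0.1785  0.0683]
wrist 308 282 [ 0.5023 -0.179   0.0684]
wrist 308 285 [ 0.5036 -0.1794  0.0689]
wrist 308 288 [ 0.5047 -0.1797  0.0697]
wrist 308 291 [ 0.507  -0.1805  0.068 ]
wrist 308 294 [ 0.5013 -0.1784  0.0824]
wrist 308 297 [ 0.5014 -0.1783  0.085 ]
wrist 308 300 [ 0.5016 -0.1783  0.0872]
wrist 308 303 [ 0.501  -0.1781  0.0909]
wrist 308 306 [ 0.502  -0.1784  0.0915]
wrist 308 309 [ 0.5012 -0.178   0.0954]
wrist 324 270 [ 0.498  -0.1698  0.0699]
wrist 324 273 [ 0.5004 -0.1705  0.0679]
wrist 324 276 [ 0.5017 -0.1709  0.0681]
wrist 324 279 [ 0.5026 -0.1712  0.0695]
wrist 324 282 [ 0.5044 -0.1717  0.0689]
wrist 324 285 [ 0.506  -0.1722  0.0685]
wrist 324 288 [ 0.507  -0.1725  0.0697]
wrist 324 291 [ 0.5095 -0.1733  0.0677]
wrist 324 294 [ 0.5035 -0.1717  0.0823]
wrist 324 297 [ 0.503  -0.1717  0.0857]
wrist 324 300 [ 0.5033 -0.1718  0.0879]
wrist 324 303 [ 0.5033 -0.1719  0.0903]
wrist 324 306 [ 0.5033 -0.1719  0.0928]
wrist 324 309 [ 0.5035 -0.172   0.0948]
side 399 136 [ 0.5172 -0.1676  0.1052]
side 399 138 [ 0.5166 -0.1679  0.101 ]
side 399 140 [ 0.5162 -0.1651  0.0992]
side 399 142 [ 0.5157 -0.1639  0.0962]
side 399 144 [ 0.5151 -0.165   0.0912]
side 399 146 [ 0.5145 -0.1664  0.0859]
side 399 148 [ 0.5131 -0.1813  0.0688]
side 399 150 [ 0.5128 -0.1762  0.069 ]
side 399 152 [ 0.5124 -0.1719  0.0684]
side 399 154 [ 0.5122 -0.1671  0.0684]
```

Request:
apply_moves --rows '[{"x":0,"y":0,"z":0.4,"ax":0,"ay":0,"az":0,"jaw":-1},{"x":0,"y":0,"z":0.4,"ax":0,"ay":0,"az":0,"jaw":-1},{"x":0,"y":0,"z":0.1,"ax":0,"ay":0,"az":0,"jaw":-1},{"x":0,"y":0,"z":0,"ax":0,"ay":0,"az":0,"jaw":-1}]'

```text
t: 6.35
tool_pos: [0.5132, -0.1792, 0.0443]
eef_rot: [0.151, 0.988, -0.0, -0.0]
ft_force: [-0.7, 0.4, 2.4]
opening: 0.0003
grasp_force: 1.3
```

Request:
apply_moves --rows '[{"x":0,"y":0,"z":0.1,"ax":0,"ay":0,"az":0,"jaw":-1},{"x":0,"y":0,"z":0,"ax":0,"ay":0,"az":0,"jaw":-1}]'

```text
t: 6.52
tool_pos: [0.5133, -0.1794, 0.0436]
eef_rot: [0.151, 0.988, -0.0, 0.0]
ft_force: [-1.5, -2.1, 4.9]
opening: -0.0001
grasp_force: 2.2
```

Request:
apply_moves --rows '[{"x":0,"y":0,"z":0.1,"ax":0,"ay":0,"az":0,"jaw":-1},{"x":0,"y":0,"z":0,"ax":0,"ay":0,"az":0,"jaw":-1}]'

```text
t: 6.68
tool_pos: [0.5134, -0.1795, 0.0428]
eef_rot: [0.151, 0.988, -0.0, 0.0]
ft_force: [-1.9, -2.1, 5.4]
opening: -0.0003
grasp_force: 2.6
```

Request:
apply_moves --rows '[{"x":0,"y":0,"z":0.05,"ax":0,"ay":0,"az":0,"jaw":-1},{"x":0,"y":0,"z":0,"ax":0,"ay":0,"az":0,"jaw":-1}]'

```text
t: 6.85
tool_pos: [0.5135, -0.1797, 0.0424]
eef_rot: [0.151, 0.988, -0.0, 0.0]
ft_force: [-2.5, -2.2, 6.5]
opening: 0.0003
grasp_force: 2.8
```

Request:
apply_moves --rows '[{"x":0,"y":0,"z":0.05,"ax":0,"ay":0,"az":0,"jaw":-1},{"x":0,"y":0,"z":0,"ax":0,"ay":0,"az":0,"jaw":-1}]'

```text
t: 7.02
tool_pos: [0.5136, -0.1798, 0.0419]
eef_rot: [0.151, 0.988, -0.0, 0.0]
ft_force: [-2.9, -3.8, 5.7]
opening: -0.0002
grasp_force: 2.9
```

Request:
apply_moves --rows '[{"x":0,"y":0,"z":0.05,"ax":0,"ay":0,"az":0,"jaw":-1},{"x":0,"y":0,"z":0,"ax":0,"ay":0,"az":0,"jaw":-1}]'

```text
t: 7.18
tool_pos: [0.5136, -0.1798, 0.0415]
eef_rot: [0.151, 0.988, -0.0, 0.001]
ft_force: [-1.5, -3.5, 6.2]
opening: 0.0007
grasp_force: 3.0
```

Request:
apply_moves --rows '[{"x":-0.02,"y":-0.13,"z":0,"ax":0,"ay":0,"az":0,"jaw":-1},{"x":0,"y":0,"z":0,"ax":0,"ay":0,"az":0,"jaw":-1}]'

```text
t: 7.35
tool_pos: [0.5134, -0.1805, 0.0412]
eef_rot: [0.152, 0.988, 0.0, 0.0]
ft_force: [-0.1, 0.1, 4.8]
opening: 0.0
grasp_force: 1.8
```

Request:
apply_moves --rows '[{"x":-0.01,"y":-0.06,"z":0.1,"ax":0,"ay":0,"az":0,"jaw":-1},{"x":0,"y":0,"z":0,"ax":0,"ay":0,"az":0,"jaw":-1}]'

```text
t: 7.52
tool_pos: [0.5133, -0.1812, 0.0401]
eef_rot: [0.151, 0.988, -0.0, 0.0]
ft_force: [0.7, -0.0, 4.8]
opening: 0.0002
grasp_force: 2.4
```

Request:
apply_moves --rows '[{"x":-0.01,"y":-0.06,"z":0.1,"ax":0,"ay":0,"az":0,"jaw":-1},{"x":0,"y":0,"z":0,"ax":0,"ay":0,"az":0,"jaw":-1}]'

```text
t: 7.68
tool_pos: [0.5132, -0.1817, 0.0392]
eef_rot: [0.151, 0.988, -0.0, 0.0]
ft_force: [-2.3, 0.6, 6.9]
opening: 0.0001
grasp_force: 3.5
```

Request:
apply_moves --rows '[{"x":-0.01,"y":-0.03,"z":0.05,"ax":0,"ay":0,"az":0,"jaw":-1},{"x":0,"y":0,"z":0,"ax":0,"ay":0,"az":0,"jaw":-1}]'

```text
t: 7.85
tool_pos: [0.5132, -0.182, 0.0388]
eef_rot: [0.151, 0.988, 0.0, 0.0]
ft_force: [-1.1, 0.2, 7.9]
opening: -0.0003
grasp_force: 4.0
```

Request:
apply_moves --rows '[{"x":-0.01,"y":-0.03,"z":0.05,"ax":0,"ay":0,"az":0,"jaw":-1},{"x":0,"y":0,"z":0,"ax":0,"ay":0,"az":0,"jaw":-1}]'

```text
t: 8.02
tool_pos: [0.5132, -0.1822, 0.0384]
eef_rot: [0.151, 0.988, 0.0, 0.0]
ft_force: [-1.3, 0.4, 9.4]
opening: 0.0001
grasp_force: 4.5
```

Request:
apply_moves --rows '[{"x":0,"y":0,"z":0,"ax":0,"ay":0,"az":0,"jaw":-1}]'

```text
t: 8.1
tool_pos: [0.5132, -0.1822, 0.0384]
eef_rot: [0.151, 0.988, 0.0, 0.0]
ft_force: [-1.6, 0.5, 9.0]
opening: -0.0004
grasp_force: 4.4
```

Readings at 6.9, 7.9 and 9.1 N agree on a gap of about 4.5 mm. I'll find the contact height more precisely while backing off.

Request:
apply_moves --rows '[{"x":0.03,"y":0.2,"z":-0.35,"ax":0,"ay":0,"az":0,"jaw":-1},{"x":0.02,"y":0.12,"z":-0.2,"ax":0,"ay":0,"az":0,"jaw":-1},{"x":0,"y":0,"z":0,"ax":0,"ay":0,"az":0,"jaw":-1}]'

```text
t: 8.35
tool_pos: [0.5136, -0.1789, 0.0438]
eef_rot: [0.151, 0.988, 0.0, 0.0]
ft_force: [0.9, -0.9, 3.1]
opening: 0.0001
grasp_force: 1.6
```

Request:
apply_moves --rows '[{"x":0,"y":0,"z":-0.03,"ax":0,"ay":0,"az":0,"jaw":-1},{"x":0,"y":0,"z":0,"ax":0,"ay":0,"az":0,"jaw":-1}]'

```text
t: 8.52
tool_pos: [0.5136, -0.179, 0.0438]
eef_rot: [0.151, 0.988, 0.0, 0.0]
ft_force: [0.9, 1.7, 3.2]
opening: -0.0001
grasp_force: 1.3
```

Request:
apply_moves --rows '[{"x":0,"y":0,"z":-0.03,"ax":0,"ay":0,"az":0,"jaw":-1},{"x":0,"y":0,"z":0,"ax":0,"ay":0,"az":0,"jaw":-1}]'

```text
t: 8.68
tool_pos: [0.5134, -0.179, 0.044]
eef_rot: [0.151, 0.988, 0.0, -0.0]
ft_force: [0.5, 1.0, 2.2]
opening: 0.0001
grasp_force: 1.1
```

Request:
apply_moves --rows '[{"x":0,"y":0,"z":-0.03,"ax":0,"ay":0,"az":0,"jaw":-1},{"x":0,"y":0,"z":0,"ax":0,"ay":0,"az":0,"jaw":-1}]'

```text
t: 8.85
tool_pos: [0.5133, -0.1791, 0.0443]
eef_rot: [0.151, 0.988, 0.0, -0.0]
ft_force: [1.1, 1.5, 2.7]
opening: -0.0002
grasp_force: 0.9
```

Request:
apply_moves --rows '[{"x":0,"y":0,"z":-0.03,"ax":0,"ay":0,"az":0,"jaw":-1},{"x":0,"y":0,"z":0,"ax":0,"ay":0,"az":0,"jaw":-1}]'

```text
t: 9.02
tool_pos: [0.5131, -0.1791, 0.0446]
eef_rot: [0.151, 0.988, -0.0, -0.0]
ft_force: [0.4, -0.2, 1.0]
opening: 0.0
grasp_force: 0.6
```

Request:
apply_moves --rows '[{"x":0,"y":0,"z":-0.03,"ax":0,"ay":0,"az":0,"jaw":-1},{"x":0,"y":0,"z":0,"ax":0,"ay":0,"az":0,"jaw":-1}]'

```text
t: 9.18
tool_pos: [0.513, -0.1791, 0.0448]
eef_rot: [0.151, 0.988, 0.0, -0.0]
ft_force: [0.1, 0.9, 1.4]
opening: 0.0004
grasp_force: 0.0
```

Request:
apply_moves --rows '[{"x":0,"y":0,"z":-0.03,"ax":0,"ay":0,"az":0,"jaw":-1},{"x":0,"y":0,"z":0,"ax":0,"ay":0,"az":0,"jaw":-1}]'

```text
t: 9.35
tool_pos: [0.5132, -0.1791, 0.0452]
eef_rot: [0.151, 0.988, -0.0, -0.0]
ft_force: [-0.1, -0.7, -0.0]
opening: -0.0006
grasp_force: 0.0
```

Request:
apply_moves --rows '[{"x":-0.06,"y":0,"z":-2.5,"ax":0,"ay":0,"az":0,"jaw":-1},{"x":0,"y":0,"z":-3.0,"ax":0,"ay":0,"az":0,"jaw":1},{"x":0,"y":0,"z":0,"ax":0,"ay":0,"az":0,"jaw":1},{"x":0,"y":0,"z":0,"ax":0,"ay":0,"az":0,"jaw":1},{"x":0,"y":0,"z":0,"ax":0,"ay":0,"az":0,"jaw":1},{"x":0,"y":0,"z":0,"ax":0,"ay":0,"az":0,"jaw":1},{"x":0,"y":0,"z":0,"ax":0,"ay":0,"az":0,"jaw":1}]'

```text
t: 9.93
tool_pos: [0.5132, -0.179, 0.0993]
eef_rot: [0.151, 0.988, 0.0, -0.001]
ft_force: [1.4, -0.5, 0.1]
opening: 0.0725
grasp_force: 0.0
```

```bash
python3 m.py
python3 - <<'E'
from h import *
b,_=cams.grab_frame("wrist");cv2.imwrite("pics/w4.png",b[:,:,::-1])
E
```

```text
9.9833 [ 0.51327256 -0.17901778  0.09933294] [ 1.51281948e-01  9.88490192e-01  1.75331360e-04 -9.39571210e-04] [-0.89422647  0.11640076  0.12428211]
cap [315 264]
   [293.05555556 223.9382716 ] 162 [283 219  32  18] [ 0.48838419 -0.18127989  0.069     ]
   [322.27803895 276.83277367] 2978 [270 219  90  90] [ 0.51291404 -0.17921464  0.069     ]
   [314.33686601 266.60257381] 1321 [293 247  43  40] [ 0.51470589 -0.18009648  0.069     ]
scrA [467  77]
   [465.91034483  78.97586207] 290 [457  70  19  19] [ 0.43950783 -0.0620279   0.037     ]
scrB [471 370]
   [467.1701209  373.78151986] 1158 [451 350  40  40] [ 0.64872926 -0.09367936  0.037     ]
wheel [315 258]
   [313.59293614 254.66464502] 2803 [278 220  73  77] [ 0.512912   -0.17958768  0.06      ]
```

View pics/w4.png

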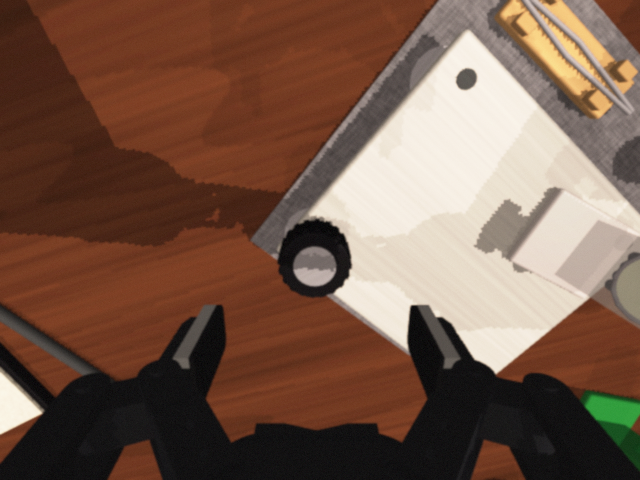

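The plinth hasn't shifted: the cap is at (314,266), and the open fingers straddle it at about x=220 and x=413. Next I'll go down around the wheel and close.

Request:
apply_moves --force 40 --rows '[{"x":-0.1,"y":-0.05,"z":2.5,"ax":0,"ay":0,"az":0,"jaw":1},{"x":0,"y":0,"z":2.5,"ax":0,"ay":0,"az":0,"jaw":1},{"x":0,"y":0,"z":2.0,"ax":0,"ay":0,"az":0,"jaw":1},{"x":0,"y":0,"z":1.2,"ax":0,"ay":0,"az":0,"jaw":1},{"x":0,"y":0,"z":0,"ax":0,"ay":0,"az":0,"jaw":1},{"x":0,"y":0,"z":0,"ax":0,"ay":0,"az":0,"jaw":1}]'

```text
t: 10.53
tool_pos: [0.5144, -0.1799, 0.0178]
eef_rot: [0.151, 0.988, 0.0, -0.001]
ft_force: [-1.1, 0.7, 0.5]
opening: 0.0857
grasp_force: 0.0
```

Run:
```python
from h import *
b,d=cams.grab_frame("wrist");C=cams.calibration("wrist");K=C["intrinsics"];T=C["cam_to_world"]
v,u=np.mgrid[0:480,0:640];P=np.stack([(u-K[0,2])/K[0,0]*d,-(v-K[1,2])/K[1,1]*d,-d],-1)@T[:3,:3].T+T[:3,3]
z=P[...,2]
for c in range(170,470,15): 
    r=[(rr,round(float(z[rr,c])*1000)) for rr in range(290,400,10)];print(c,r)
a,_=cams.grab_frame("side");a=cv2.resize(a[90:240,300:500],None,fx=3,fy=3,interpolation=3);cv2.imwrite("pics/c5.png",a[:,:,::-1])
```

```text
170 [(290, -1), (300, 1), (310, 0), (320, 0), (330, 70), (340, 76), (350, 87), (360, 91), (370, 93), (380, 102), (390, 106)]
185 [(290, 1), (300, 1), (310, 1), (320, 1), (330, 75), (340, 81), (350, 87), (360, 91), (370, 91), (380, 92), (390, 93)]
200 [(290, 1), (300, 1), (310, 62), (320, 68), (330, 74), (340, 75), (350, 77), (360, 78), (370, 78), (380, 80), (390, 80)]
215 [(290, 0), (300, 1), (310, 0), (320, 56), (330, 58), (340, 59), (350, 60), (360, 0), (370, 0), (380, 1), (390, 1)]
230 [(290, 1), (300, 1), (310, 1), (320, 0), (330, 1), (340, 0), (350, 1), (360, 0), (370, 0), (380, 0), (390, 1)]
245 [(290, 4), (300, 1), (310, 1), (320, 0), (330, 1), (340, 0), (350, 0), (360, 1), (370, 1), (380, -1), (390, 0)]
260 [(290, 5), (300, 3), (310, 1), (320, 0), (330, 61), (340, 67), (350, 64), (360, 1), (370, 1), (380, 1), (390, 1)]
275 [(290, 50), (300, 59), (310, 67), (320, 70), (330, 70), (340, 70), (350, 70), (360, 70), (370, 70), (380, 0), (390, 0)]
290 [(290, 59), (300, 67), (310, 69), (320, 69), (330, 69), (340, 70), (350, 69), (360, 70), (370, 70), (380, 69), (390, 0)]
305 [(290, 6
[... 672 characters left out ...]
), (340, 38), (350, 37), (360, 38), (370, 37), (380, 37), (390, 37)]
395 [(290, 38), (300, 37), (310, 37), (320, 37), (330, 38), (340, 37), (350, 37), (360, 38), (370, 37), (380, 37), (390, 38)]
410 [(290, 37), (300, 37), (310, 37), (320, 36), (330, 37), (340, 185), (350, 37), (360, 38), (370, 37), (380, 37), (390, 38)]
425 [(290, 37), (300, 37), (310, 60), (320, 65), (330, 65), (340, 67), (350, 68), (360, 69), (370, 70), (380, 37), (390, 37)]
440 [(290, 37), (300, 36), (310, 61), (320, 69), (330, 76), (340, 82), (350, 83), (360, 83), (370, 86), (380, 86), (390, 87)]
455 [(290, 37), (300, 38), (310, 38), (320, 37), (330, 69), (340, 81), (350, 86), (360, 92), (370, 94), (380, 95), (390, 105)]
```

View pics/c5.png

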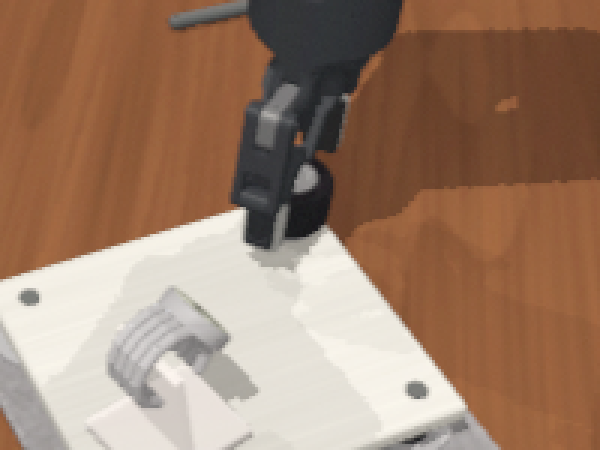

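The open tips are at z ≈ 0.056 on both sides of the wheel, clear of the plate at 0.037. Closing now.

Request:
apply_moves --force 40 --rows '[{"x":0,"y":0,"z":0,"ax":0,"ay":0,"az":0,"jaw":-1},{"x":0,"y":0,"z":0,"ax":0,"ay":0,"az":0,"jaw":-1},{"x":0,"y":0,"z":0,"ax":0,"ay":0,"az":0,"jaw":-1},{"x":0,"y":0,"z":0,"ax":0,"ay":0,"az":0,"jaw":-1},{"x":0,"y":0,"z":0,"ax":0,"ay":0,"az":0,"jaw":-1},{"x":0,"y":0,"z":0,"ax":0,"ay":0,"az":0,"jaw":-1}]'

```text
t: 11.13
tool_pos: [0.5152, -0.1805, 0.019]
eef_rot: [0.151, 0.988, -0.0, 0.001]
ft_force: [-1.0, -0.7, 4.3]
opening: 0.0431
grasp_force: 41.7
```

Request:
apply_moves --rows '[{"x":0,"y":0,"z":-0.15,"ax":0,"ay":0,"az":0,"jaw":-1},{"x":0,"y":0,"z":0,"ax":0,"ay":0,"az":0,"jaw":-1}]'

```text
t: 11.3
tool_pos: [0.5144, -0.1801, 0.0197]
eef_rot: [0.151, 0.988, -0.0, -0.0]
ft_force: [-0.6, -1.7, -5.8]
opening: 0.0431
grasp_force: 41.5
```

Request:
apply_moves --rows '[{"x":0,"y":0,"z":0.07,"ax":0,"ay":0,"az":0,"jaw":-1},{"x":0,"y":0,"z":0,"ax":0,"ay":0,"az":0,"jaw":-1},{"x":0,"y":0,"z":0,"ax":0,"ay":0,"az":0,"jaw":-1}]'

```text
t: 11.55
tool_pos: [0.5144, -0.1801, 0.0192]
eef_rot: [0.151, 0.988, -0.0, -0.0]
ft_force: [-3.5, -1.6, 4.5]
opening: 0.0429
grasp_force: 42.7
```

Request:
apply_moves --rows '[{"x":0,"y":0,"z":-0.03,"ax":0,"ay":0,"az":0.06,"jaw":-1},{"x":0,"y":0,"z":0,"ax":0,"ay":0,"az":0.12,"jaw":-1},{"x":0,"y":0,"z":0,"ax":0,"ay":0,"az":0.12,"jaw":-1},{"x":0,"y":0,"z":0,"ax":0,"ay":0,"az":0.12,"jaw":-1},{"x":0,"y":0,"z":0,"ax":0,"ay":0,"az":0.12,"jaw":-1},{"x":0,"y":0,"z":0,"ax":0,"ay":0,"az":0.06,"jaw":-1},{"x":0,"y":0,"z":0,"ax":0,"ay":0,"az":0,"jaw":-1}]'

```text
t: 12.13
tool_pos: [0.5145, -0.1799, 0.0194]
eef_rot: [0.438, 0.899, -0.0, -0.0]
ft_force: [-2.0, -0.8, 3.3]
opening: 0.043
grasp_force: 42.4
```

```bash
python3 -c "
from h import *
s=manip.get_state()
for k in ['t','joint_pos','tool_pos','ft_force','ft_torque']: print(k,np.round(s[k],3))"
```

```text
t 12.133
joint_pos [-0.358  0.594  1.902  0.     0.646 -1.023]
tool_pos [ 0.515 -0.18   0.019]
ft_force [-1.988 -0.753  3.258]
ft_torque [-0.237  0.357 -0.063]
```

Request:
apply_moves --rows '[{"x":0,"y":0,"z":0,"ax":0,"ay":0,"az":0.12,"jaw":-1},{"x":0,"y":0,"z":0,"ax":0,"ay":0,"az":0.12,"jaw":-1},{"x":0,"y":0,"z":0,"ax":0,"ay":0,"az":0.12,"jaw":-1},{"x":0,"y":0,"z":0,"ax":0,"ay":0,"az":0.12,"jaw":-1},{"x":0,"y":0,"z":0,"ax":0,"ay":0,"az":0.12,"jaw":-1},{"x":0,"y":0,"z":0,"ax":0,"ay":0,"az":0.12,"jaw":-1},{"x":0,"y":0,"z":0,"ax":0,"ay":0,"az":0.12,"jaw":-1},{"x":0,"y":0,"z":0,"ax":0,"ay":0,"az":0.12,"jaw":-1},{"x":0,"y":0,"z":0,"ax":0,"ay":0,"az":0.12,"jaw":-1},{"x":0,"y":0,"z":0,"ax":0,"ay":0,"az":0.12,"jaw":-1},{"x":0,"y":0,"z":0,"ax":0,"ay":0,"az":0.12,"jaw":-1},{"x":0,"y":0,"z":0,"ax":0,"ay":0,"az":0.12,"jaw":-1}]'

```text
t: 13.13
tool_pos: [0.515, -0.18, 0.0195]
eef_rot: [0.922, 0.387, 0.0, 0.0]
ft_force: [-0.3, -0.6, 2.6]
opening: 0.0424
grasp_force: 42.4
```

Request:
apply_moves --rows '[{"x":0,"y":0,"z":0,"ax":0,"ay":0,"az":0.12,"jaw":-1},{"x":0,"y":0,"z":0,"ax":0,"ay":0,"az":0.12,"jaw":-1},{"x":0,"y":0,"z":0,"ax":0,"ay":0,"az":0.12,"jaw":-1},{"x":0,"y":0,"z":0,"ax":0,"ay":0,"az":0.12,"jaw":-1},{"x":0,"y":0,"z":0,"ax":0,"ay":0,"az":0.12,"jaw":-1},{"x":0,"y":0,"z":0,"ax":0,"ay":0,"az":0.12,"jaw":-1},{"x":0,"y":0,"z":0,"ax":0,"ay":0,"az":0.12,"jaw":-1},{"x":0,"y":0,"z":0,"ax":0,"ay":0,"az":0.06,"jaw":-1},{"x":0,"y":0,"z":0,"ax":0,"ay":0,"az":0,"jaw":-1},{"x":0,"y":0,"z":0,"ax":0,"ay":0,"az":0,"jaw":-1}]'

```text
t: 13.97
tool_pos: [0.515, -0.1802, 0.0195]
eef_rot: [0.999, -0.049, 0.0, 0.0]
ft_force: [-1.0, -2.8, 2.9]
opening: 0.0427
grasp_force: 42.3
```

```bash
python3 -c "
from h import *
s=manip.get_state()
for k in ['t','joint_pos','tool_pos','ft_force','ft_torque']: print(k,np.round(s[k],3))"
```

```text
t 13.967
joint_pos [-0.358  0.594  1.901 -0.     0.645  1.311]
tool_pos [ 0.515 -0.18   0.02 ]
ft_force [-0.974 -2.761  2.879]
ft_torque [-0.372  0.256 -0.051]
```

Request:
apply_moves --rows '[{"x":0,"y":0,"z":0,"ax":0,"ay":0,"az":0.1,"jaw":-1},{"x":0,"y":0,"z":0,"ax":0,"ay":0,"az":0.12,"jaw":-1},{"x":0,"y":0,"z":0,"ax":0,"ay":0,"az":0.12,"jaw":-1},{"x":0,"y":0,"z":0,"ax":0,"ay":0,"az":0.12,"jaw":-1},{"x":0,"y":0,"z":0,"ax":0,"ay":0,"az":0.06,"jaw":-1},{"x":0,"y":0,"z":0,"ax":0,"ay":0,"az":0,"jaw":-1},{"x":0,"y":0,"z":0,"ax":0,"ay":0,"az":0,"jaw":-1}]'

```text
t: 14.55
tool_pos: [0.515, -0.1803, 0.0195]
eef_rot: [0.953, -0.304, 0.0, 0.0]
ft_force: [-1.8, -3.5, 2.0]
opening: 0.0426
grasp_force: 42.4
```

Request:
apply_moves --rows '[{"x":0,"y":0,"z":0,"ax":0,"ay":0,"az":0,"jaw":1},{"x":0,"y":0,"z":0,"ax":0,"ay":0,"az":0,"jaw":1},{"x":0,"y":0,"z":0,"ax":0,"ay":0,"az":0,"jaw":1},{"x":0,"y":0,"z":0,"ax":0,"ay":0,"az":0,"jaw":1},{"x":0,"y":0,"z":-2.5,"ax":0,"ay":0,"az":0,"jaw":1},{"x":0,"y":0,"z":-2.5,"ax":0,"ay":0,"az":0,"jaw":-1},{"x":0,"y":0,"z":0,"ax":0,"ay":0,"az":0,"jaw":-1},{"x":0,"y":0,"z":0,"ax":0,"ay":0,"az":0,"jaw":-1},{"x":0,"y":0,"z":0,"ax":0,"ay":0,"az":0,"jaw":-1},{"x":0,"y":0,"z":0,"ax":0,"ay":0,"az":0,"jaw":-1},{"x":0,"y":0,"z":0,"ax":0,"ay":0,"az":0,"jaw":-1},{"x":0,"y":0,"z":0,"ax":0,"ay":0,"az":0,"jaw":-1}]'

```text
t: 15.55
tool_pos: [0.5142, -0.1798, 0.0686]
eef_rot: [0.952, -0.306, -0.001, -0.0]
ft_force: [0.7, 0.3, -0.2]
opening: 0.0004
grasp_force: 0.0
```

```bash
python3 m.py
```

```text
15.6 [ 0.51433023 -0.17988376  0.06871863] [ 9.52000928e-01 -3.06094440e-01 -6.51778221e-04 -3.69838653e-05] [ 0.25908205 -0.42128483 -0.31882564]
cap [316 286]
   [275.85380835 287.56756757] 814 [271 241  19  90] [ 0.52498845 -0.16384034  0.069     ]
   [354.39597315 246.4966443 ] 149 [345 241  16  15] [ 0.52037637 -0.20621416  0.069     ]
   [315.80194805 291.60992579] 2156 [291 262  50  69] [ 0.50918397 -0.17530157  0.069     ]
   [356.26219512 311.19512195] 328 [350 285  11  46] [ 0.49127412 -0.18841848  0.069     ]
scrA [244 425]
   [243.5 424.5] 1600 [224 405  40  40] [ 0.44017937 -0.06135226  0.037     ]
scrB [ 45 160]
   [ 46.98130841 160.24299065] 321 [ 37 151  21  19] [ 0.64954019 -0.09405635  0.037     ]
wheel [316 278]
   [316.95337219 296.01548709] 6005 [262 230 112 128] [ 0.50581071 -0.17423952  0.06      ]
   [241.34883721 354.13953488] 86 [236 350  14   8] [ 0.49929373 -0.11503592  0.06      ]
   [389.72727273 353.98863636] 88 [382 350  14   8] [ 0.44890713 -0.18523282  0.06      ]
```

Request:
apply_moves --rows '[{"x":0,"y":0,"z":1.2,"ax":0,"ay":0,"az":0,"jaw":-1},{"x":0,"y":0,"z":0.9,"ax":0,"ay":0,"az":0,"jaw":-1},{"x":0,"y":0,"z":0.22,"ax":0,"ay":0,"az":0,"jaw":-1},{"x":0,"y":0,"z":0,"ax":0,"ay":0,"az":0,"jaw":-1},{"x":0,"y":0,"z":0,"ax":0,"ay":0,"az":0,"jaw":-1}]'

```text
t: 16.02
tool_pos: [0.5145, -0.1799, 0.0457]
eef_rot: [0.952, -0.306, -0.001, -0.0]
ft_force: [-0.0, -0.6, -0.4]
opening: 0.0001
grasp_force: 0.0
```

Request:
apply_moves --rows '[{"x":0,"y":0,"z":0.03,"ax":0,"ay":0,"az":0,"jaw":-1},{"x":0,"y":0,"z":0,"ax":0,"ay":0,"az":0,"jaw":-1}]'

```text
t: 16.18
tool_pos: [0.5149, -0.1801, 0.046]
eef_rot: [0.952, -0.306, 0.0, -0.0]
ft_force: [0.6, 0.4, -0.4]
opening: 0.0
grasp_force: 0.0
```

Request:
apply_moves --rows '[{"x":0,"y":0,"z":0.03,"ax":0,"ay":0,"az":0,"jaw":-1},{"x":0,"y":0,"z":0,"ax":0,"ay":0,"az":0,"jaw":-1}]'

```text
t: 16.35
tool_pos: [0.5149, -0.1801, 0.0458]
eef_rot: [0.952, -0.306, 0.0, 0.0]
ft_force: [0.1, -0.8, 0.9]
opening: -0.0002
grasp_force: 0.0
```

Request:
apply_moves --rows '[{"x":0,"y":0,"z":0.03,"ax":0,"ay":0,"az":0,"jaw":-1},{"x":0,"y":0,"z":0,"ax":0,"ay":0,"az":0,"jaw":-1}]'

```text
t: 16.52
tool_pos: [0.5149, -0.1801, 0.0454]
eef_rot: [0.952, -0.306, 0.0, 0.0]
ft_force: [-0.6, -0.4, 0.2]
opening: -0.0
grasp_force: 0.0
```

Request:
apply_moves --rows '[{"x":0,"y":0,"z":0.03,"ax":0,"ay":0,"az":0,"jaw":-1},{"x":0,"y":0,"z":0,"ax":0,"ay":0,"az":0,"jaw":-1}]'

```text
t: 16.68
tool_pos: [0.5147, -0.1801, 0.045]
eef_rot: [0.952, -0.306, -0.0, 0.0]
ft_force: [-0.7, -0.9, -0.2]
opening: -0.0004
grasp_force: 0.0
```

Request:
apply_moves --rows '[{"x":0,"y":0,"z":0.03,"ax":0,"ay":0,"az":0,"jaw":-1},{"x":0,"y":0,"z":0,"ax":0,"ay":0,"az":0,"jaw":-1}]'

```text
t: 16.85
tool_pos: [0.5148, -0.1801, 0.0447]
eef_rot: [0.952, -0.306, -0.0, -0.0]
ft_force: [-0.0, 0.2, 0.1]
opening: 0.0
grasp_force: 0.0
```

Request:
apply_moves --rows '[{"x":0,"y":0,"z":0.03,"ax":0,"ay":0,"az":0,"jaw":-1},{"x":0,"y":0,"z":0,"ax":0,"ay":0,"az":0,"jaw":-1}]'

```text
t: 17.02
tool_pos: [0.5148, -0.1801, 0.0446]
eef_rot: [0.952, -0.306, 0.0, 0.0]
ft_force: [-0.4, 0.1, 3.1]
opening: 0.0
grasp_force: 1.0
```

Request:
apply_moves --rows '[{"x":0,"y":0.01,"z":0.03,"ax":0,"ay":0,"az":0,"jaw":-1},{"x":0,"y":0,"z":0,"ax":0,"ay":0,"az":0,"jaw":-1}]'

```text
t: 17.18
tool_pos: [0.5148, -0.1802, 0.0443]
eef_rot: [0.952, -0.306, 0.0, 0.0]
ft_force: [-0.8, -0.2, 5.0]
opening: 0.0003
grasp_force: 2.3
```

Request:
apply_moves --rows '[{"x":0,"y":0.01,"z":0.03,"ax":0,"ay":0,"az":0,"jaw":-1},{"x":0,"y":0,"z":0,"ax":0,"ay":0,"az":0,"jaw":-1}]'

```text
t: 17.35
tool_pos: [0.5148, -0.1803, 0.0441]
eef_rot: [0.952, -0.306, 0.0, 0.0]
ft_force: [-1.3, 0.2, 5.9]
opening: 0.0001
grasp_force: 2.9
```

Request:
apply_moves --rows '[{"x":0.01,"y":0.02,"z":0.05,"ax":0,"ay":0,"az":0,"jaw":-1},{"x":0,"y":0,"z":0,"ax":0,"ay":0,"az":0,"jaw":-1}]'

```text
t: 17.52
tool_pos: [0.5148, -0.1806, 0.0437]
eef_rot: [0.952, -0.306, 0.0, 0.0]
ft_force: [-2.5, 0.5, 7.5]
opening: -0.0005
grasp_force: 3.6
```

Request:
apply_moves --rows '[{"x":0.01,"y":0.02,"z":0.03,"ax":0,"ay":0,"az":0,"jaw":-1},{"x":0,"y":0,"z":0,"ax":0,"ay":0,"az":0,"jaw":-1}]'

```text
t: 17.68
tool_pos: [0.5148, -0.1807, 0.0434]
eef_rot: [0.952, -0.306, 0.0, -0.0]
ft_force: [-2.1, 0.4, 7.4]
opening: 0.0001
grasp_force: 3.8
```

Request:
apply_moves --rows '[{"x":0,"y":0,"z":0,"ax":0,"ay":0,"az":0,"jaw":-1},{"x":0,"y":0,"z":0,"ax":0,"ay":0,"az":0,"jaw":-1}]'

```text
t: 17.85
tool_pos: [0.5148, -0.1807, 0.0435]
eef_rot: [0.952, -0.306, 0.0, -0.0]
ft_force: [-2.3, 0.9, 7.4]
opening: 0.0002
grasp_force: 3.8
```

Request:
apply_moves --rows '[{"x":-0.02,"y":-0.06,"z":-1.5,"ax":0,"ay":0,"az":0,"jaw":-1},{"x":0,"y":0,"z":-1.5,"ax":0,"ay":0,"az":0,"jaw":1},{"x":0,"y":0,"z":0,"ax":0,"ay":0,"az":0,"jaw":1},{"x":0,"y":0,"z":0,"ax":0,"ay":0,"az":0,"jaw":1},{"x":0,"y":0,"z":0,"ax":0,"ay":0,"az":0,"jaw":1},{"x":0,"y":0,"z":0,"ax":0,"ay":0,"az":0,"jaw":1},{"x":0,"y":0,"z":0,"ax":0,"ay":0,"az":0,"jaw":1},{"x":0,"y":0,"z":0,"ax":0,"ay":0,"az":0,"jaw":1}]'

```text
t: 18.52
tool_pos: [0.5144, -0.1799, 0.0724]
eef_rot: [0.952, -0.306, -0.001, -0.0]
ft_force: [-0.2, 0.2, 0.4]
opening: 0.0836
grasp_force: 0.0
```

Request:
apply_moves --force 40 --rows '[{"x":0,"y":0,"z":2.2,"ax":0,"ay":0,"az":0,"jaw":1},{"x":0,"y":0,"z":2.0,"ax":0,"ay":0,"az":0,"jaw":1},{"x":0,"y":0,"z":1.0,"ax":0,"ay":0,"az":0,"jaw":1},{"x":0,"y":0,"z":0,"ax":0,"ay":0,"az":0,"jaw":1},{"x":0,"y":0,"z":0,"ax":0,"ay":0,"az":0,"jaw":-1},{"x":0,"y":0,"z":0,"ax":0,"ay":0,"az":0,"jaw":-1},{"x":0,"y":0,"z":0,"ax":0,"ay":0,"az":0,"jaw":-1},{"x":0,"y":0,"z":0,"ax":0,"ay":0,"az":0,"jaw":-1},{"x":0,"y":0,"z":0,"ax":0,"ay":0,"az":0,"jaw":-1},{"x":0,"y":0,"z":0,"ax":0,"ay":0,"az":0,"jaw":-1}]'

```text
t: 19.35
tool_pos: [0.5154, -0.1805, 0.0221]
eef_rot: [0.952, -0.306, 0.001, 0.0]
ft_force: [-1.7, -1.3, 6.1]
opening: 0.0427
grasp_force: 40.8
```

Request:
apply_moves --rows '[{"x":0,"y":0,"z":-0.06,"ax":0,"ay":0,"az":0,"jaw":-1},{"x":0,"y":0,"z":0,"ax":0,"ay":0,"az":0,"jaw":-1},{"x":0,"y":0,"z":0,"ax":0,"ay":0,"az":0,"jaw":-1}]'

```text
t: 19.6
tool_pos: [0.5153, -0.1805, 0.0223]
eef_rot: [0.952, -0.306, 0.001, 0.0]
ft_force: [-0.3, -2.7, 5.3]
opening: 0.0425
grasp_force: 41.6
```

Request:
apply_moves --rows '[{"x":0,"y":0,"z":0,"ax":0,"ay":0,"az":0.06,"jaw":-1},{"x":0,"y":0,"z":0,"ax":0,"ay":0,"az":0.12,"jaw":-1},{"x":0,"y":0,"z":0,"ax":0,"ay":0,"az":0.12,"jaw":-1},{"x":0,"y":0,"z":0,"ax":0,"ay":0,"az":0.12,"jaw":-1},{"x":0,"y":0,"z":0,"ax":0,"ay":0,"az":0.05,"jaw":-1},{"x":0,"y":0,"z":0,"ax":0,"ay":0,"az":0,"jaw":-1},{"x":0,"y":0,"z":0,"ax":0,"ay":0,"az":0,"jaw":-1}]'

```text
t: 20.18
tool_pos: [0.5151, -0.1807, 0.0223]
eef_rot: [0.854, -0.519, 0.001, 0.0]
ft_force: [-1.8, -4.0, 6.6]
opening: 0.0426
grasp_force: 42.0
```

Request:
apply_moves --rows '[{"x":0,"y":0,"z":0,"ax":0,"ay":0,"az":0,"jaw":1},{"x":0,"y":0,"z":0,"ax":0,"ay":0,"az":0,"jaw":1},{"x":0,"y":0,"z":0,"ax":0,"ay":0,"az":0,"jaw":1},{"x":0,"y":0,"z":0,"ax":0,"ay":0,"az":0,"jaw":1},{"x":0,"y":0,"z":-2.5,"ax":0,"ay":0,"az":0,"jaw":1},{"x":0,"y":0,"z":-2.5,"ax":0,"ay":0,"az":0,"jaw":-1},{"x":0,"y":0,"z":0,"ax":0,"ay":0,"az":0,"jaw":-1},{"x":0,"y":0,"z":0,"ax":0,"ay":0,"az":0,"jaw":-1},{"x":0,"y":0,"z":0,"ax":0,"ay":0,"az":0,"jaw":-1},{"x":0,"y":0,"z":0,"ax":0,"ay":0,"az":0,"jaw":-1},{"x":0,"y":0,"z":0,"ax":0,"ay":0,"az":0,"jaw":-1},{"x":0,"y":0,"z":0,"ax":0,"ay":0,"az":0,"jaw":-1}]'

```text
t: 21.18
tool_pos: [0.5142, -0.1798, 0.0708]
eef_rot: [0.855, -0.519, -0.001, 0.0]
ft_force: [0.4, -0.3, 0.1]
opening: 0.0008
grasp_force: 0.0
```

```bash
python3 -c "
from h import *
s=manip.get_state()
for k in ['t','joint_pos','tool_pos','ft_force','ft_torque']: print(k,np.round(s[k],4))"
```

```text
t 21.1833
joint_pos [-0.3583  0.5059  1.8895  0.      0.7477  2.3047]
tool_pos [ 0.5142 -0.1798  0.0708]
ft_force [ 0.4175 -0.2788  0.1354]
ft_torque [-0.052   0.0412  0.0224]
```

Request:
apply_moves --rows '[{"x":0,"y":0,"z":1.2,"ax":0,"ay":0,"az":0,"jaw":-1},{"x":0,"y":0,"z":1.0,"ax":0,"ay":0,"az":0,"jaw":-1},{"x":0,"y":0,"z":0.3,"ax":0,"ay":0,"az":0,"jaw":-1},{"x":0,"y":0,"z":0,"ax":0,"ay":0,"az":0,"jaw":-1},{"x":0,"y":0,"z":0,"ax":0,"ay":0,"az":0,"jaw":-1},{"x":0,"y":0,"z":0,"ax":0,"ay":0,"az":0,"jaw":-1}]'

```text
t: 21.68
tool_pos: [0.5148, -0.1801, 0.0465]
eef_rot: [0.855, -0.519, -0.0, -0.0]
ft_force: [-0.4, 0.1, 0.7]
opening: 0.0003
grasp_force: 0.0
```

Request:
apply_moves --rows '[{"x":0,"y":0,"z":0.05,"ax":0,"ay":0,"az":0,"jaw":-1},{"x":0,"y":0,"z":0,"ax":0,"ay":0,"az":0,"jaw":-1},{"x":0,"y":0,"z":0,"ax":0,"ay":0,"az":0,"jaw":-1}]'

```text
t: 21.93
tool_pos: [0.5149, -0.1801, 0.0463]
eef_rot: [0.855, -0.519, 0.0, -0.0]
ft_force: [-0.4, -0.5, -0.0]
opening: 0.0003
grasp_force: 0.0
```

Request:
apply_moves --rows '[{"x":0,"y":0,"z":0.03,"ax":0,"ay":0,"az":0,"jaw":-1},{"x":0,"y":0,"z":0,"ax":0,"ay":0,"az":0,"jaw":-1}]'

```text
t: 22.1
tool_pos: [0.5148, -0.1801, 0.0459]
eef_rot: [0.855, -0.519, 0.0, -0.0]
ft_force: [-0.1, 0.3, -0.5]
opening: 0.0001
grasp_force: 0.0
```

Request:
apply_moves --rows '[{"x":0,"y":0,"z":0.03,"ax":0,"ay":0,"az":0,"jaw":-1},{"x":0,"y":0,"z":0,"ax":0,"ay":0,"az":0,"jaw":-1}]'

```text
t: 22.27
tool_pos: [0.5148, -0.1801, 0.0455]
eef_rot: [0.855, -0.519, -0.0, -0.0]
ft_force: [-0.3, 0.1, 0.4]
opening: 0.0001
grasp_force: 0.0
```

Request:
apply_moves --rows '[{"x":0.01,"y":0.01,"z":0.03,"ax":0,"ay":0,"az":0,"jaw":-1},{"x":0,"y":0,"z":0,"ax":0,"ay":0,"az":0,"jaw":-1}]'

```text
t: 22.43
tool_pos: [0.5147, -0.1802, 0.0452]
eef_rot: [0.855, -0.519, -0.0, 0.0]
ft_force: [1.0, 1.3, 0.3]
opening: -0.0003
grasp_force: 0.0
```

Request:
apply_moves --rows '[{"x":0.01,"y":0.01,"z":0.03,"ax":0,"ay":0,"az":0,"jaw":-1},{"x":0,"y":0,"z":0,"ax":0,"ay":0,"az":0,"jaw":-1}]'

```text
t: 22.6
tool_pos: [0.5147, -0.1804, 0.0449]
eef_rot: [0.855, -0.519, -0.0, 0.0]
ft_force: [0.2, 0.2, 0.1]
opening: -0.0001
grasp_force: 0.0
```

Request:
apply_moves --rows '[{"x":0,"y":0,"z":0.03,"ax":0,"ay":0,"az":0,"jaw":-1},{"x":0,"y":0,"z":0,"ax":0,"ay":0,"az":0,"jaw":-1}]'

```text
t: 22.77
tool_pos: [0.5147, -0.1803, 0.0446]
eef_rot: [0.855, -0.519, -0.0, 0.0]
ft_force: [-0.4, 0.2, 0.4]
opening: 0.0002
grasp_force: 0.0
```

Request:
apply_moves --rows '[{"x":0,"y":0,"z":0.03,"ax":0,"ay":0,"az":0,"jaw":-1},{"x":0,"y":0,"z":0,"ax":0,"ay":0,"az":0,"jaw":-1}]'

```text
t: 22.93
tool_pos: [0.5147, -0.1804, 0.0446]
eef_rot: [0.855, -0.519, 0.0, 0.0]
ft_force: [-0.5, 0.4, 2.9]
opening: 0.0002
grasp_force: 1.6
```

Request:
apply_moves --rows '[{"x":0.01,"y":0.01,"z":0.03,"ax":0,"ay":0,"az":0,"jaw":-1},{"x":0,"y":0,"z":0,"ax":0,"ay":0,"az":0,"jaw":-1},{"x":0,"y":0,"z":0,"ax":0,"ay":0,"az":0,"jaw":-1}]'

```text
t: 23.18
tool_pos: [0.5148, -0.1804, 0.0444]
eef_rot: [0.855, -0.519, 0.0, -0.0]
ft_force: [-1.6, 0.5, 5.5]
opening: 0.0001
grasp_force: 3.0
```

Request:
apply_moves --rows '[{"x":0.01,"y":0.01,"z":0.03,"ax":0,"ay":0,"az":0,"jaw":-1},{"x":0,"y":0,"z":0,"ax":0,"ay":0,"az":0,"jaw":-1},{"x":0,"y":0,"z":0,"ax":0,"ay":0,"az":0,"jaw":-1}]'

```text
t: 23.43
tool_pos: [0.5147, -0.1806, 0.0442]
eef_rot: [0.855, -0.519, 0.0, -0.0]
ft_force: [-1.7, 0.4, 7.1]
opening: -0.0
grasp_force: 3.4
```

Request:
apply_moves --rows '[{"x":0.01,"y":0.01,"z":0.03,"ax":0,"ay":0,"az":0,"jaw":-1},{"x":0,"y":0,"z":0,"ax":0,"ay":0,"az":0,"jaw":-1},{"x":0,"y":0,"z":0,"ax":0,"ay":0,"az":0,"jaw":-1}]'

```text
t: 23.68
tool_pos: [0.5147, -0.1807, 0.0439]
eef_rot: [0.855, -0.519, 0.0, -0.0]
ft_force: [-1.8, 0.5, 7.0]
opening: -0.0
grasp_force: 3.8
```

Request:
apply_moves --rows '[{"x":0,"y":0,"z":0,"ax":0,"ay":0,"az":0,"jaw":-1}]'

```text
t: 23.77
tool_pos: [0.5147, -0.1807, 0.0439]
eef_rot: [0.855, -0.519, 0.0, -0.0]
ft_force: [-1.3, 0.8, 7.3]
opening: 0.0001
grasp_force: 3.8
```

Request:
apply_moves --rows '[{"x":0.01,"y":0.04,"z":0.04,"ax":0,"ay":0,"az":0,"jaw":-1},{"x":0,"y":0,"z":0,"ax":0,"ay":0,"az":0,"jaw":-1},{"x":0,"y":0,"z":0,"ax":0,"ay":0,"az":0,"jaw":-1}]'

```text
t: 24.02
tool_pos: [0.5147, -0.1809, 0.0436]
eef_rot: [0.855, -0.519, 0.0, -0.0]
ft_force: [-0.9, 2.4, 7.3]
opening: 0.0
grasp_force: 4.0
```

Request:
apply_moves --rows '[{"x":0.02,"y":0.04,"z":0.04,"ax":0,"ay":0,"az":0,"jaw":-1},{"x":0,"y":0,"z":0,"ax":0,"ay":0,"az":0,"jaw":-1},{"x":0,"y":0,"z":0,"ax":0,"ay":0,"az":0,"jaw":-1}]'

```text
t: 24.27
tool_pos: [0.5146, -0.1811, 0.0433]
eef_rot: [0.854, -0.519, 0.0, -0.0]
ft_force: [-1.9, 2.8, 9.3]
opening: 0.0005
grasp_force: 4.2
```

Request:
apply_moves --rows '[{"x":0.02,"y":0.02,"z":0.03,"ax":0,"ay":0,"az":0,"jaw":-1},{"x":0,"y":0,"z":0,"ax":0,"ay":0,"az":0,"jaw":-1},{"x":0,"y":0,"z":0,"ax":0,"ay":0,"az":0,"jaw":-1}]'

```text
t: 24.52
tool_pos: [0.5146, -0.1813, 0.0431]
eef_rot: [0.854, -0.519, 0.001, -0.0]
ft_force: [-0.3, 3.4, 8.5]
opening: 0.0003
grasp_force: 4.4
```

By feel the foot is now about 0.6–1.0 mm past first touch, near the 1.1 mm working point and well short of 2.2. I'll back off, check the scene and hand in.

Request:
apply_moves --rows '[{"x":-0.06,"y":-0.06,"z":-0.3,"ax":0,"ay":0,"az":0,"jaw":-1},{"x":0,"y":0,"z":-2,"ax":0,"ay":0,"az":0,"jaw":-1},{"x":0,"y":0,"z":-4,"ax":0,"ay":0,"az":0,"jaw":-1},{"x":0,"y":0,"z":-4,"ax":0,"ay":0,"az":0,"jaw":-1},{"x":0,"y":0,"z":-2,"ax":0,"ay":0,"az":0,"jaw":-1},{"x":0,"y":0,"z":0,"ax":0,"ay":0,"az":0,"jaw":-1},{"x":0,"y":0,"z":0,"ax":0,"ay":0,"az":0,"jaw":-1},{"x":0,"y":0,"z":0,"ax":0,"ay":0,"az":0,"jaw":-1}]'

```text
t: 25.18
tool_pos: [0.5134, -0.1806, 0.1645]
eef_rot: [0.855, -0.519, -0.001, 0.0]
ft_force: [-0.6, 0.3, -0.3]
opening: 0.0001
grasp_force: 0.0
```

Run:
```python
from h import *
a,_=cams.grab_frame("side");cv2.imwrite("pics/s9.png",a[:,:,::-1]);o=cv2.imread("pics/side0.png")
d=cv2.absdiff(o,a[:,:,::-1].copy()).max(2);cv2.imwrite("pics/c9.png",np.hstack([a[80:330,270:500,::-1],cv2.cvtColor(d[80:330,270:500],8)]))
```

```text
(no output)
```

View pics/c9.png

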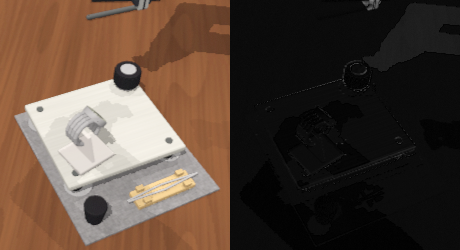

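The stand at crop (85,135), the tweezer rest at (163,188) and the loupe at (95,210) are where they started, and the arm is clear.

```bash
python3 -c "
from bench import finish_job
print(finish_job())"
```

```text
the job is handed in; nothing more can be done
None
```

I screwed the foot down and handed the job in at about 25 s: pressing on the wheel puts it about 0.6–1.0 mm past first touch (good range 0.4–1.8), though counting wheel turns suggests up to 1.7; I did not press the other diagonal, and the stand, tweezer rest and loupe are where they were.

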